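Unload the arbor: stop collar off, then the spacer sleeves onto the rod rest

ROBOT

A 6-joint arm with a two-finger parallel gripper is mounted at the origin on the work surface. World frame = base frame: x ahead of the robot, y to its left, z up, the work surface at z = 0. Lengths are in mm, angles in rad, forces in N, time in s.
With the tool pointing down it reaches from about 350 to 875 mm from the base axis. Payload 4.2 kg.
Tool frame: the origin (TCP) lies at the very end of the fingers, on their centre line; the grasp point (between the pads) lies 19 mm behind it; z points along the fingers, y is the line along which they close (so a half turn about z gives the same grasp; the last joint's range is limited). The gripper opens to 85 mm and grips with 20 to 120 N. Pads are 22 mm wide; open, the fingers measure 114 mm over their backs; the gripper's body (76 mm by 85 mm) begins 54 mm behind the grasp point. The pads swing forward as they close: fully open they stand 13 mm farther back than shut.
Start: joints at [-0.913, 0.385, 0.008, 0, -1.194, -0.259], TCP at [242.709, -575.927, 231.312] pointing down, gripper open.
Joint ranges: [-3.14, 3.14], [-1.21, 2.06], [-1.07, 1.41], [-3.16, 2.05], [-2.99, -0.16], [-3.1, 3.1]. Speed limits (rad/s): [2.79, 2.79, 3.14, 3.14, 3.14, 3.14].

INTERFACE

Orientations are given as a unit quaternion [x, y, z, w].
In Python, from bench import arm, optics gives the robot as it stands. The module is installed in compiled form; this text tells all that it offers.
- The arm moves only by the tool step_arm, never from a script. Its argument "motion" is a list of rows, each an object with "dr": the turn, a rotation vector about the tool's x, y, z in units of 8 degrees (1.0 is 8 degrees), a list of three; "slide": the shift along the tool's x, y, z in mm, a list of three; "jaw": the finger opening in mm, from 0 to 85.4. A call has exactly 8 rows; each row is the pose to reach, as a shift and turn from the pose commanded when the call began, along the tool's axes at that moment; what a row does not reach only later rows make up. A row lasts 1/8 s, in which the tool goes at most 62.5 mm and 10.7 degrees, less where a joint would pass 70% of its speed; a pose out of reach is approached as far as the arm can. A call with a gripper value outside its range is refused whole. The fingers move at their own pace and stop on an object; the grip force is fixed at half the most. Time passes only in rows, so rows that repeat a pose let the fingers close, or fill a call up. It gives the time, the measured TCP pose, the force, the opening and the grip force at its end, in the units of the state.
- arm.read_state(): the state, without advancing time (a new reading comes with each control period).
- optics.get_image(name): name is "side" or "top" or "wrist"; returns the picture (480x640x3 uint8, blue, green, red); there is no depth.
- optics.camera_info(name): a dict with "camera_matrix" (3x3 intrinsics, pixels), "k1" (the pictures are not rectified: a ray, as slopes to the right and down, at radius r is drawn at 1 + k1 r^2 times it, then the intrinsics apply), "view" (4x4, takes a point from world to camera coordinates); the wrist camera has in their place "T_tool_cam" (4x4, takes a point from camera to tool coordinates, whose origin is the TCP and whose axes are the flange's). Camera axes: x right, y up, looking along -z (the intrinsics and any distortion apply to the point x, -y, -z); pixel columns grow to the right and rows downward; lengths in mm; the calibration is good to about 2 mm. A picture is of the moment at which its call begins: read the wrist's pose just before it. camera_info takes no time and is no camera call.
- arm.job_done(): hands the job in; it is judged then, once.
The state is a dict: "clock": time; "joints": joint angles; "joint_vel": joint speeds; "joint_efforts": joint torques, N m; "position": TCP position; "ee_rot": TCP orientation; "contact_force": force on the tool from outside, world axes, zero at the start; "wrist_torque": the same for the moment, N m; "gripper_width": finger opening in mm; "grasp_force": force on a finger pad.
Only numpy, scipy, OpenCV 4.12 (cv2) and the standard library are available. Lean on these libraries where they do the work, as an engineer would, in place of code of your own. Each camera call takes 0.05 s, during which the arm holds its last target. There are 200 camera calls.

TASK

Unload the arbor. First slide the loosened stop collar off the free end of the bar and set it down gently in the flat steel tray while both spacer sleeves are still threaded on the bar; then slide both sleeves off the bar onto the two-rod rest and push them up together against its end stop. Do not drop anything, and leave the other things on the bench where they are.

Things in the scene. Friction and masses are not known exactly. Their poses are not given: they have to be found in the camera images.
- stand: Arbor stand, fixed: dark base plate 84 x 490 x 14 mm. Origin on the bench; own y along the bar to its free end, x across, z up. In its frame (mm): aluminium post, 66 wide, 135 tall, y -275 to -235; round steel bar, diameter 20, axis x 0, z 115, from the post (y -235) to its free end (y 35); then, in line, the rest of two rods up to the end stop (y 200).
- bar_tip (a point): Centre of the end face of the bar's free end, 115 mm above the bench; axes as the stand's. A part hanging on the bar has its axis at 111.5 mm.
- rest_mid (a point): Middle of the rest, on the axis of a sleeve lying there (109.5 mm up); axes as the stand's. The rest: two level rods along y, diameter 12 mm, axes 40 mm apart and 79.6 mm up, from 47 mm behind the bar's tip (under the bar) to the end stop, on one support block below. A part sinks only 2 mm from bar to rest, so one straight push takes it across.
- stop_face (a point): Middle of the end stop's face at the height of a lying sleeve's axis (109.5 mm), 165 mm past the bar's tip; axes as the stand's. The stop is a plate 70 mm wide, 120 mm tall, 14 mm thick.
- collar_c (a point): Centre of the stop collar, a short plain aluminium ring with a dark slit and two screw heads: outer diameter 60 mm, bore 27 mm, 26 mm long along its axis (its own y), about 0.16 kg. It hangs loose on the bar, nearest the free end; its screw is already slack, so it slides with 1 or 2 N.
- sleeve_front_c (a point): Centre of the spacer sleeve that is next behind the collar: a plain aluminium tube, outer diameter 60 mm, bore 27 mm, 65 mm long along its axis (own y), about 0.3 kg, loose on the bar. Gaps of about 2 to 42 mm between the parts.
- sleeve_rear_c (a point): Centre of the second, equal spacer sleeve, the one nearest the post. At the start at least 40 mm of bare bar lie between it and the post, room for fingers astride the bar.
- tray: Flat open square steel tray on the bench, 130 x 130 mm outside, 18 mm tall, wall 4 mm, floor 4 mm thick, 0.7 kg; origin at the centre of its underside, z up, x and y along its sides. It stands beside the stand on the side away from the robot; it changes places with the bin and the bottle.
- bin: Bystander: open blue plastic bin 120 x 120 mm, 55 mm tall; origin at the centre of its underside.
- bottle: Bystander: white bottle, 64 mm in diameter, 165 mm tall; origin at the centre of its underside.
- lens: Bystander: black lens barrel standing upright on the robot's side of the stand, 62 mm in diameter, 104 mm tall; origin at the centre of its underside.
- driver: Bystander: screwdriver, 190 mm long, lying on the bench on the robot's side of the stand; origin at its underside.
- vblock: Bystander: steel V-block 70 x 60 mm, 55 mm tall, on the left; origin at the centre of its underside.
- cup: Bystander: black cup, 72 mm in diameter, 85 mm tall, on the right; origin at the centre of its underside.
Not all that is in view belongs to the job. Of the things that look like the part that bears collar_c, the largest one is meant.

How it is judged:
By the outcome, as a careful person would: the job done as asked, in the order asked, and still so for the second after the job is handed in, with the robot touching nothing.
It also fails if it takes over 51 s, if anything falls off the work surface, if the arm or the gripper's body presses on something with over 40 N, if the wrist force passes 120 N, or if a joint passes its speed limit or range.

## Working session

There is one attempt and no reset: what is moved stays moved. The work goes in short steps, Python scripts to look and compute and a tool call to move; the robot and the scene stay as the last step left them, time stands still between calls to the robot, and variables do not carry over. Pictures are saved under pics/ and viewed, at most 13 in all, crops included, and the job is handed in when it is done.

Besides the shell and the picture viewer there is one more tool, called after ">>>" as name(argument=value, ...) on one line, values as JSON. step_arm: Moves the arm, as the interface text tells. Its arguments: {"type":"object","properties":{"motion":{"type":"array","items":{"type":"object","properties":{"dr":{"type":"array","items":{"type":"number"}},"slide":{"type":"array","items":{"type":"number"}},"jaw":{"type":"number"}}}}},"required":["motion"]}

```bash
mkdir -p pics; ls; python3 - <<'E'
from bench import arm, optics
import cv2,json
s=arm.read_state();print({k:s[k] for k in s})
for n in("side","top"):
    cv2.imwrite(f"pics/{n}0.png",optics.get_image(n))
for n in("side","top","wrist"): print(n,optics.camera_info(n))
E
```

```text
pics
{'clock': 0.0, 'joints': array([-9.13438081e-01,  3.85595498e-01,  6.60625445e-03, -5.15326649e-04,
       -1.19401592e+00, -2.58586696e-01]), 'joint_vel': array([ 9.01481227e-04, -5.88125734e-04, -2.10510645e-04,  1.40237541e-03,
       -5.57602837e-04, -1.95208117e-05]), 'joint_efforts': array([-5.92761603e-05, -3.92293239e+01,  1.88406301e+01,  4.18622687e+00,
       -4.57365881e-03,  3.74315917e-06]), 'position': array([ 242.45809585, -575.40656917,  230.18800986]), 'ee_rot': array([-1.97974002e-01,  9.80206620e-01,  1.09649402e-03, -2.73492082e-04]), 'contact_force': array([ 0.74037962,  0.40287009, -0.40371445]), 'wrist_torque': array([-0.0279029 ,  0.00824168,  0.00326935]), 'grasp_force': 0.0, 'gripper_width': 85.29431845348897}
side {'camera_matrix': array([[447.92966997,   0.        , 318.04786777],
       [  0.        , 447.92966997, 235.15772397],
       [  0.        ,   0.        ,   1.        ]]), 'k1': -0.011527899929870517, 'view': array([[ 7.46466734e-01, -6.65106912e-01, -2.04990636e-02,
        -3.67087564e+02],
       [ 4.07786345e-01,  4.32891270e-01,  8.039
[... 628 characters left out ...]
1e-03,  9.90778262e-01,
        -1.01070679e+03],
       [ 0.00000000e+00,  0.00000000e+00,  0.00000000e+00,
         1.00000000e+00]])}
wrist {'camera_matrix': array([[346.72041155,   0.        , 323.33068435],
       [  0.        , 346.72041155, 236.00331095],
       [  0.        ,   0.        ,   1.        ]]), 'k1': -0.061950701986097804, 'T_tool_cam': array([[ 2.90987498e-04,  9.63703667e-01,  2.66974077e-01,
         6.79862045e+01],
       [ 9.99999930e-01, -2.17575066e-04, -3.04559865e-04,
        -1.08288857e+00],
       [-2.35418556e-04,  2.66974147e-01, -9.63703663e-01,
        -1.43087804e+02],
       [ 0.00000000e+00,  0.00000000e+00,  0.00000000e+00,
         1.00000000e+00]])}
```

View pics/side0.png

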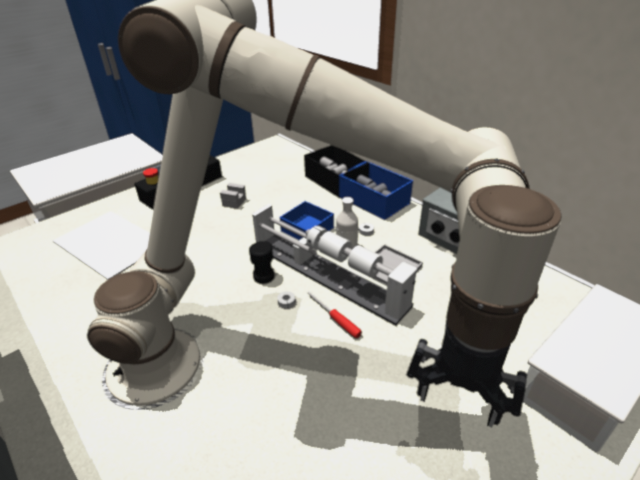

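View pics/top0.png

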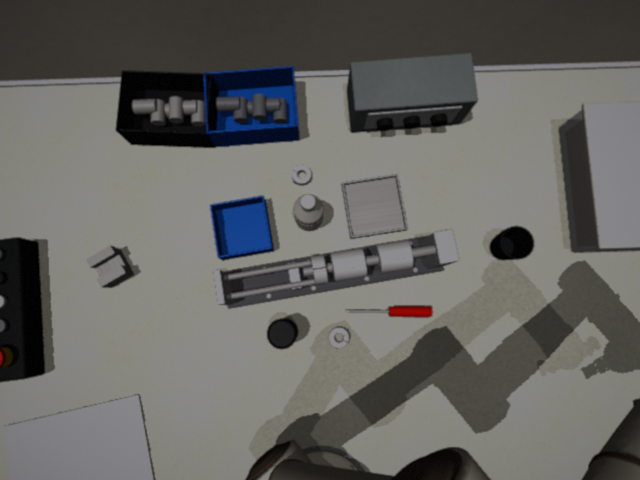

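The side view shows the stand with the post at about (400,285) and the stop at (263,222). In the top view the post is at (447,248), the stop plate at (221,287) and the tray at (374,207), with the bottle at (309,211) beside it.

Things that could be taken for the collar, in top-view pixels:
- the ring on the bar at (319,268)
- the loose ring at (302,175)
- the loose ring at (339,337)
- the bar-end and rest block at (297,275)

I choose (319,268): it is the largest ring and is on the bar nearest the free end. Next I check it in a close crop.

```bash
python3 - <<'E'
import cv2
im=cv2.imread("pics/top0.png")
c=im[165:315,205:465]; cv2.imwrite("pics/c0.png",cv2.resize(c,None,fx=3,fy=3,interpolation=cv2.INTER_CUBIC))
E
```

```text
(no output)
```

View pics/c0.png

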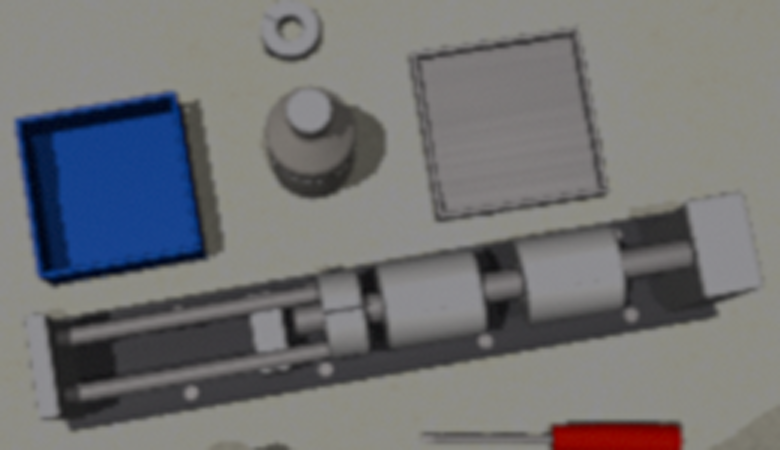

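```bash
cat > h.py <<'E'
import numpy as np
from bench import arm, optics
from scipy.optimize import least_squares
def proj(info,P,V=None):
    V=info["view"] if V is None else V; K=info["camera_matrix"]
    p=np.atleast_2d(P)@V[:3,:3].T+V[:3,3]; s=np.c_[p[:,0],-p[:,1]]/(-p[:,2:])
    s=s*(1+info["k1"]*(s**2).sum(1,keepdims=True)); return s*[K[0,0],K[1,1]]+K[:2,2]
def S2W(q,P):
    c,s=np.cos(q[2]),np.sin(q[2]); P=np.atleast_2d(P)
    return np.c_[q[0]+c*P[:,0]-s*P[:,1], q[1]+s*P[:,0]+c*P[:,1], P[:,2]]
def onplane(info,uv,z,V=None):
    return least_squares(lambda a:(proj(info,[[a[0],a[1],z]],V)[0]-uv),[500,0]).x
E
python3 - <<'E'
from h import *
i=optics.camera_info("top")
f=lambda a:(np.array(a,float)+.5)/3-.5+[205,165]
px=f([(688,203),(742,193),(762,285),(700,297),(28,318),(45,315),(60,413),(38,418)])
P=np.array([(33,-235,135),(33,-275,135),(-33,-275,135),(-33,-235,135),(35,214,120),(35,200,120),(-35,200,120),(-35,214,120)],float)
r=least_squares(lambda q:(proj(i,S2W(q,P))-px).ravel(),[500,0,0],loss="soft_l1",x_scale=[100,100,.1])
q=r.x;print("stand",q,np.round(proj(i,S2W(q,P))-px,1).tolist())
cam=-i["view"][:3,:3].T@i["view"][:3,3];print("cam",cam)
def stand(p): 
    d=p-q[:2];c,s=np.cos(q[2]),np.sin(q[2]);return np.array([c*d[0]+s*d[1],-s*d[0]+c*d[1]])
for n,a,z in [("tip",(296,321),115),("colL",(320,315),125),("colR",(368,309),125),("colTopslit",(343,310),141),("sfL",(382,306),135),("sfR",(487,294),135),("srL",(521,283),135),("srR",(622,267),135),("tray1",(410,57),18),("tray2",(575,31),18),("tray3",(606,192),18),("tray4",(437,219),18),("bottle",(308,108),165),("binTL",(17,119),55),("binBR",(205,257),55),("lens",(0,0),0)]:
    w=onplane(i,f([a])[0],z);print(n,w.round(1),stand(w).round(1))
for n,a,z in [("lens",(282,331),104),("ring",(339,337),0),("driverTip",(347,310),5),("cup",(512,242),85)]:
    w=onplane(i,np.array(a,float),z);print(n,w.round(1),stand(w).round(1))
E
```

```text
stand [ 4.78226601e+02 -9.75684363e+00  1.45990711e-01] [[-0.9, -0.7], [0.8, -0.8], [1.2, 0.9], [2.0, 0.4], [-1.7, -0.6], [-0.5, -0.8], [-0.4, 1.0], [0.0, 0.6]]
cam [ 395.32229074    1.6764539  1074.14601102]
tip [473.8  24. ] [ 0.6 34. ]
colL [476.6   7.6] [ 0.9 17.5]
colR [479.7 -24.4] [ -0.7 -14.7]
colTopslit [478.1  -7.6] [0.1 2.1]
sfL [480.5 -33.5] [ -1.2 -23.8]
sfR [ 486.5 -103. ] [ -5.4 -93.4]
srL [ 493.2 -125.7] [  -2.1 -116.9]
srR [ 501.9 -192.9] [  -3.2 -184.7]
tray1 [680.2 -65.4] [191.8 -84.4]
tray2 [ 696.9 -191.6] [ 189.9 -211.7]
tray3 [ 572.1 -208.4] [  63.9 -210.1]
tray4 [555.2 -81.1] [ 65.8 -81.8]
bottle [608.4  11.5] [131.9   2.1]
binTL [632.2 225.5] [186.6 210.4]
binBR [526.7  89.7] [62.5 91.4]
lens [740.2 251. ] [297.1 219.9]
lens [356.5  70.1] [-108.8   96.7]
ring [335.8 -48.9] [-146.6  -18. ]
driverTip [394.7 -68.5] [-91.2 -46. ]
cup [ 526.3 -413.7] [ -11.2 -406.6]
```

The crop shows the slit collar at (343,315). It is on the bar and nearest the tip at (296,321), with the sleeves behind it, so the choice is right. The sizes agree: the bar tip comes out at stand y 34 (35 expected) and the tray is about 127 mm on a side.

```bash
cat >> h.py <<'E'
from scipy.spatial.transform import Rotation as R
Q=np.array([478.2,-9.8,.146])
def goal(sx,sy,z,q=Q):
    s=arm.read_state(); r=R.from_quat(s["ee_rot"]); T=S2W(q,[[sx,sy,z]])[0]
    a=q[2]+np.pi; y=np.array([np.cos(a),np.sin(a),0]); zz=np.array([0,0,-1.]); G=R.from_matrix(np.c_[np.cross(y,zz),y,zz])
    sl=r.inv().apply(T-s["position"]); dr=np.degrees((r.inv()*G).as_rotvec())/8
    print("slide",sl.round(1).tolist(),"dr",dr.round(2).tolist(),"F",np.round(s["contact_force"],1),"w",round(s["gripper_width"],1),"t",round(s["clock"],2))
def wristV(s):
    T=np.eye(4);T[:3,:3]=R.from_quat(s["ee_rot"]).as_matrix();T[:3,3]=s["position"]
    return np.linalg.inv(T@optics.camera_info("wrist")["T_tool_cam"])
E
python3 -c "
from h import *
goal(0,2,230)"
```

```text
slide [-437.3, 431.8, 1.1] dr [0.01, 0.01, -9.44] F [ 0.6  0.5 -0.2] w 85.2 t 0.1
```

>>> step_arm(motion=[{"slide": [-40, 40, 0], "dr": [0, 0, -1], "jaw": 85}, {"slide": [-83, 82, 0], "dr": [0, 0, -2.2], "jaw": 85}, {"slide": [-126, 124, 0], "dr": [0, 0, -3.4], "jaw": 85}, {"slide": [-169, 166, 0], "dr": [0, 0, -4.6], "jaw": 85}, {"slide": [-212, 208, 0], "dr": [0, 0, -5.8], "jaw": 85}, {"slide": [-255, 250, 0], "dr": [0, 0, -7], "jaw": 85}, {"slide": [-298, 292, 0], "dr": [0, 0, -8.2], "jaw": 85}, {"slide": [-340, 335, 0], "dr": [0, 0, -9.4], "jaw": 85}])

```text
clock: 1.1
position: [426.2, -133.2, 231.3]
ee_rot: [0.757, -0.654, 0.0, -0.0]
contact_force: [1.2, -0.2, -0.1]
gripper_width: 85.2
grasp_force: 0.0
```

```bash
python3 -c "
from h import *
goal(0,2,220)"
```

```text
slide [-116.6, -69.4, 11.3] dr [-0.0, 0.0, 0.0] F [ 1.2 -0.2 -0.1] w 85.2 t 1.1
```

>>> step_arm(motion=[{"slide": [-40, -24, 4], "dr": [0, 0, 0], "jaw": 85}, {"slide": [-78, -46, 8], "dr": [0, 0, 0], "jaw": 85}, {"slide": [-105, -62, 11], "dr": [0, 0, 0], "jaw": 85}, {"slide": [-117, -69, 11], "dr": [0, 0, 0], "jaw": 85}, {"slide": [-117, -69, 11], "dr": [0, 0, 0], "jaw": 85}, {"slide": [-117, -69, 11], "dr": [0, 0, 0], "jaw": 85}, {"slide": [-117, -69, 11], "dr": [0, 0, 0], "jaw": 85}, {"slide": [-117, -69, 11], "dr": [0, 0, 0], "jaw": 85}])

```text
clock: 2.1
position: [477.7, -10.3, 220.5]
ee_rot: [0.755, -0.656, 0.0, -0.0]
contact_force: [-0.6, 0.3, 0.7]
gripper_width: 84.7
grasp_force: 0.0
```

```bash
python3 - <<'E'
from h import *
import cv2
goal(0,2,92)
im=optics.get_image("wrist");cv2.imwrite("pics/w1.png",im)
E
```

```text
slide [-2.4, -0.5, 128.5] dr [-0.0, 0.0, -0.05] F [-0.6  0.3  0.7] w 84.7 t 2.1
```

View pics/w1.png

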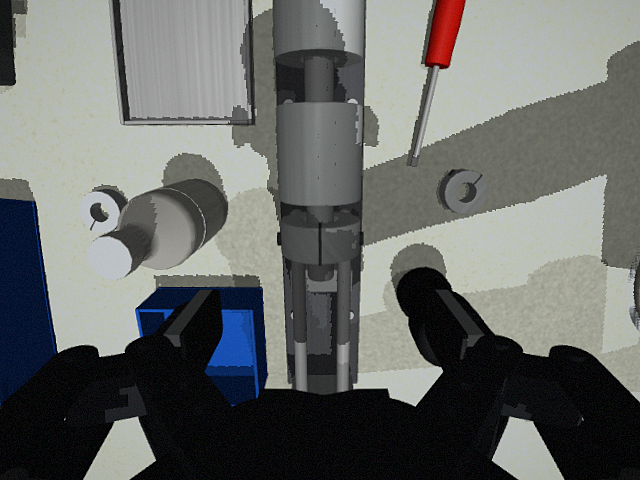

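The wrist view shows the collar with its slit at column 320, rows 222 to 262. Its sides are at columns 282 and 360, with screw heads at the sides (280,239) and (361,239).

```bash
python3 - <<'E'
from h import *
i=optics.camera_info("wrist");s=arm.read_state();V=wristV(s)
def st(w): 
    d=w-Q[:2];c,k=np.cos(Q[2]),np.sin(Q[2]);return np.round([c*d[0]+k*d[1],-k*d[0]+c*d[1]],1)
for n,a,z in [("slitrear",(320,221),141.5),("slitfront",(320,263),141.5),("sfrontF",(320,205),141.5),("sfR",(320,102),141.5),("srF",(320,53),141.5),("tip",(320,278),120),("L",(282,242),112),("R",(360,242),112),("tray",(122,124),18),("tray",(252,124),18)]:
    w=onplane(i,np.array(a,float),z,V);print(n,w.round(1),st(w))
E
```

```text
slitrear [482.2 -27.1] [  1.4 -17.7]
slitfront [478.2   1.8] [ 1.7 11.5]
sfrontF [483.7 -37.7] [  1.4 -28.4]
sfR [ 492.4 -100.4] [  0.8 -91.7]
srF [ 496.2 -127.8] [   0.6 -119.4]
tip [475.7  21.5] [ 2.1 31.4]
L [ 5.078e+02 -2.000e-01] [30.7  5.2]
R [449.3  -8.4] [-28.4   5.6]
tray [683.9 -68.2] [195.1 -87.7]
tray [556.9 -84. ] [ 67.1 -84.9]
```

>>> step_arm(motion=[{"slide": [0, -1, 20], "dr": [0, 0, 0], "jaw": 85}, {"slide": [0, -1, 45], "dr": [0, 0, 0], "jaw": 85}, {"slide": [0, -1, 70], "dr": [0, 0, 0], "jaw": 85}, {"slide": [0, -1, 93], "dr": [0, 0, 0], "jaw": 85}, {"slide": [0, -1, 110], "dr": [0, 0, 0], "jaw": 85}, {"slide": [0, -1, 121], "dr": [0, 0, 0], "jaw": 85}, {"slide": [0, -1, 128], "dr": [0, 0, 0], "jaw": 85}, {"slide": [0, -1, 128], "dr": [0, 0, 0], "jaw": 85}])

```text
clock: 3.15
position: [478.8, -9.6, 92.2]
ee_rot: [0.755, -0.656, -0.0, 0.0]
contact_force: [0.1, 0.1, -0.0]
gripper_width: 84.8
grasp_force: 0.0
```

>>> step_arm(motion=[{"slide": [0, 0, 0], "dr": [0, 0, 0], "jaw": 78}, {"slide": [0, 0, 0], "dr": [0, 0, 0], "jaw": 72}, {"slide": [0, 0, 0], "dr": [0, 0, 0], "jaw": 67}, {"slide": [0, 0, 0], "dr": [0, 0, 0], "jaw": 63}, {"slide": [0, 0, 0], "dr": [0, 0, 0], "jaw": 58}, {"slide": [0, 0, 0], "dr": [0, 0, 0], "jaw": 50}, {"slide": [0, 0, 0], "dr": [0, 0, 0], "jaw": 40}, {"slide": [0, 0, 0], "dr": [0, 0, 0], "jaw": 40}])

```text
clock: 4.15
position: [479.6, -9.4, 92.8]
ee_rot: [0.755, -0.656, 0.001, -0.001]
contact_force: [1.7, 0.9, 4.4]
gripper_width: 57.3
grasp_force: 64.2
```

>>> step_arm(motion=[{"slide": [0, 0, -0.5], "dr": [0, 0, 0], "jaw": 40}, {"slide": [0, 0, -1], "dr": [0, 0, 0], "jaw": 40}, {"slide": [0, 0, -1.5], "dr": [0, 0, 0], "jaw": 40}, {"slide": [0, 0, -2], "dr": [0, 0, 0], "jaw": 40}, {"slide": [0, 0, -2.5], "dr": [0, 0, 0], "jaw": 40}, {"slide": [0, 0, -3], "dr": [0, 0, 0], "jaw": 40}, {"slide": [0, 0, -3], "dr": [0, 0, 0], "jaw": 40}, {"slide": [0, 0, -3], "dr": [0, 0, 0], "jaw": 40}])

```text
clock: 5.15
position: [478.7, -9.6, 95.2]
ee_rot: [0.755, -0.656, -0.0, 0.0]
contact_force: [0.3, 0.4, -2.0]
gripper_width: 57.3
grasp_force: 64.1
```

```bash
python3 - <<'E'
from h import *
import cv2
goal(0.7,70,95)
a=optics.get_image("wrist")[180:420,200:440]; b=optics.get_image("side")[190:330,240:430]
a=cv2.resize(a,(400,400),interpolation=2);b=cv2.resize(b,(400,295),interpolation=2)
cv2.imwrite("pics/g.png",np.hstack([a,np.vstack([b,np.zeros((105,400,3),np.uint8)])]))
E
```

```text
slide [-69.9, 0.2, 0.2] dr [0.0, -0.0, -0.04] F [ 0.3  0.4 -2. ] w 57.3 t 5.15
```

View pics/g.png

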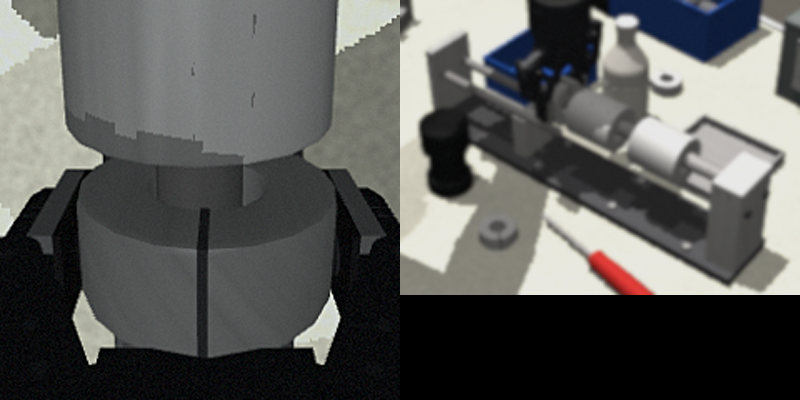

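The crop shows the collar held between the pads, slit at (203,285), with the bar inside the bore. The −2 N load is about its own weight. I now slide it off.

>>> step_arm(motion=[{"slide": [-4, 0, 0], "dr": [0, 0, 0], "jaw": 40}, {"slide": [-11, 0, 0], "dr": [0, 0, 0], "jaw": 40}, {"slide": [-20, 0, 0], "dr": [0, 0, 0], "jaw": 40}, {"slide": [-30, 0, 0], "dr": [0, 0, 0], "jaw": 40}, {"slide": [-40, 0, 0], "dr": [0, 0, 0], "jaw": 40}, {"slide": [-50, 0, 0], "dr": [0, 0, 0], "jaw": 40}, {"slide": [-60, 0, 0], "dr": [0, 0, 0], "jaw": 40}, {"slide": [-68, 0, 0], "dr": [0, 0, 0], "jaw": 40}])

```text
clock: 6.25
position: [469.3, 58.5, 95.3]
ee_rot: [0.755, -0.656, 0.0, -0.0]
contact_force: [-0.5, 0.4, -1.5]
gripper_width: 57.4
grasp_force: 64.1
```

>>> step_arm(motion=[{"slide": [-4, 0, -5], "dr": [0, 0, 0], "jaw": 40}, {"slide": [-4, 0, -25], "dr": [0, 0, 0], "jaw": 40}, {"slide": [-4, 0, -50], "dr": [0, 0, 0], "jaw": 40}, {"slide": [-4, 0, -75], "dr": [0, 0, 0], "jaw": 40}, {"slide": [-4, 0, -100], "dr": [0, 0, 0], "jaw": 40}, {"slide": [-4, 0, -120], "dr": [0, 0, 0], "jaw": 40}, {"slide": [-4, 0, -130], "dr": [0, 0, 0], "jaw": 40}, {"slide": [-4, 0, -130], "dr": [0, 0, 0], "jaw": 40}])

```text
clock: 7.25
position: [468.9, 61.8, 225.7]
ee_rot: [0.755, -0.656, 0.0, -0.001]
contact_force: [0.2, -0.2, -2.8]
gripper_width: 57.5
grasp_force: 64.6
```

```bash
python3 -c "
from h import *
goal(129,-147,225)"
```

```text
slide [218.5, -129.1, 0.7] dr [-0.01, 0.0, -0.04] F [ 0.2 -0.2 -2.8] w 57.5 t 7.25
```

>>> step_arm(motion=[{"slide": [20, -10, 0], "dr": [0, 0, 0], "jaw": 40}, {"slide": [55, -30, 0], "dr": [0, 0, 0], "jaw": 40}, {"slide": [95, -54, 0], "dr": [0, 0, 0], "jaw": 40}, {"slide": [135, -78, 0], "dr": [0, 0, 0], "jaw": 40}, {"slide": [175, -102, 0], "dr": [0, 0, 0], "jaw": 40}, {"slide": [205, -121, 0], "dr": [0, 0, 0], "jaw": 40}, {"slide": [218, -129, 0], "dr": [0, 0, 0], "jaw": 40}, {"slide": [218, -129, 0], "dr": [0, 0, 0], "jaw": 40}])

```text
clock: 8.25
position: [626.7, -136.4, 223.7]
ee_rot: [0.755, -0.656, -0.001, 0.001]
contact_force: [-0.2, 0.8, -1.7]
gripper_width: 57.4
grasp_force: 64.6
```

```bash
python3 - <<'E'
from h import *
import cv2
goal(129,-147,30)
a=cv2.imread("pics/w1.png")*0
a=optics.get_image("wrist");cv2.imwrite("pics/w2.png",a)
E
```

```text
slide [0.3, -1.0, 193.7] dr [0.02, 0.01, -0.05] F [-0.2  0.8 -1.7] w 57.4 t 8.25
```

View pics/w2.png

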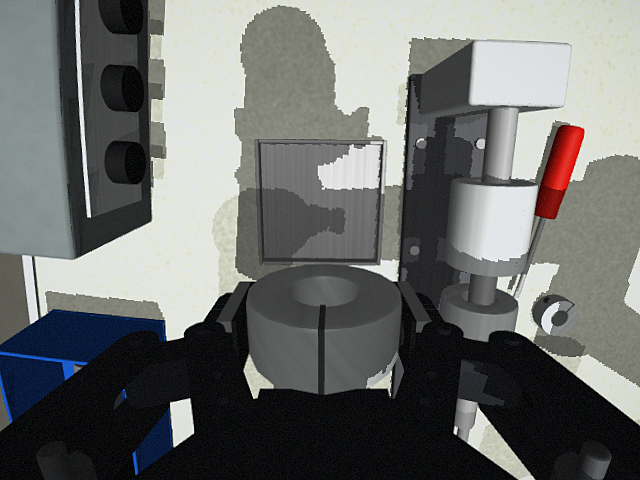

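The collar is still held, slit at (322,350). The tray lies below and ahead of it, with corners at (256,140), (386,139), (383,265) and (260,265).

```bash
python3 - <<'E'
from h import *
i=optics.camera_info("wrist");s=arm.read_state();V=wristV(s)
P=[onplane(i,np.array(a,float),18,V) for a in [(256,140),(386,139),(383,265),(260,265)]]
print(np.round(P,1).tolist(),np.mean(P,0),s["position"], R.from_quat(s["ee_rot"]).inv().apply(np.r_[np.mean(P,0),30]-s["position"]))
E
```

```text
[[700.4, -194.9], [574.8, -213.6], [553.7, -84.6], [684.4, -66.3]] [ 628.34006046 -139.85598599] [ 626.31994523 -135.67757758  224.17340994] [  4.58510296  -1.85829476 194.16584834]
```

>>> step_arm(motion=[{"slide": [1, -1, 20], "dr": [0, 0, 0], "jaw": 40}, {"slide": [2, -1, 55], "dr": [0, 0, 0], "jaw": 40}, {"slide": [2, -1, 90], "dr": [0, 0, 0], "jaw": 40}, {"slide": [2, -1, 125], "dr": [0, 0, 0], "jaw": 40}, {"slide": [2, -1, 155], "dr": [0, 0, 0], "jaw": 40}, {"slide": [2, -1, 180], "dr": [0, 0, 0], "jaw": 40}, {"slide": [2, -1, 195], "dr": [0, 0, 0], "jaw": 40}, {"slide": [2, -1, 200], "dr": [0, 0, 0], "jaw": 40}])

```text
clock: 9.3
position: [627.9, -137.2, 25.0]
ee_rot: [0.755, -0.655, -0.0, 0.0]
contact_force: [-0.2, -1.0, -1.4]
gripper_width: 57.4
grasp_force: 64.6
```

>>> step_arm(motion=[{"slide": [0, 0, 1], "dr": [0, 0, 0], "jaw": 40}, {"slide": [0, 0, 2], "dr": [0, 0, 0], "jaw": 40}, {"slide": [0, 0, 3], "dr": [0, 0, 0], "jaw": 40}, {"slide": [0, 0, 4], "dr": [0, 0, 0], "jaw": 40}, {"slide": [0, 0, 5], "dr": [0, 0, 0], "jaw": 40}, {"slide": [0, 0, 6], "dr": [0, 0, 0], "jaw": 40}, {"slide": [0, 0, 7], "dr": [0, 0, 0], "jaw": 40}, {"slide": [0, 0, 7], "dr": [0, 0, 0], "jaw": 40}])

```text
clock: 10.3
position: [628.2, -137.9, 18.2]
ee_rot: [0.755, -0.656, -0.0, 0.0]
contact_force: [0.4, -0.8, -1.6]
gripper_width: 57.4
grasp_force: 64.6
```

>>> step_arm(motion=[{"slide": [0, 0, 0.5], "dr": [0, 0, 0], "jaw": 40}, {"slide": [0, 0, 1], "dr": [0, 0, 0], "jaw": 40}, {"slide": [0, 0, 1.5], "dr": [0, 0, 0], "jaw": 40}, {"slide": [0, 0, 2], "dr": [0, 0, 0], "jaw": 40}, {"slide": [0, 0, 2.3], "dr": [0, 0, 0], "jaw": 40}, {"slide": [0, 0, 2.6], "dr": [0, 0, 0], "jaw": 40}, {"slide": [0, 0, 3], "dr": [0, 0, 0], "jaw": 40}, {"slide": [0, 0, 3], "dr": [0, 0, 0], "jaw": 40}])

```text
clock: 11.3
position: [628.4, -137.9, 15.9]
ee_rot: [0.755, -0.656, 0.0, -0.0]
contact_force: [-1.1, 0.3, 2.9]
gripper_width: 57.6
grasp_force: 65.1
```

Contact is felt: the vertical force went from −1.6 N to +2.9 N. I open slowly.

>>> step_arm(motion=[{"slide": [0, 0, 0], "dr": [0, 0, 0], "jaw": 56}, {"slide": [0, 0, 0], "dr": [0, 0, 0], "jaw": 58}, {"slide": [0, 0, 0], "dr": [0, 0, 0], "jaw": 60}, {"slide": [0, 0, 0], "dr": [0, 0, 0], "jaw": 62}, {"slide": [0, 0, 0], "dr": [0, 0, 0], "jaw": 65}, {"slide": [0, 0, 0], "dr": [0, 0, 0], "jaw": 68}, {"slide": [0, 0, 0], "dr": [0, 0, 0], "jaw": 71}, {"slide": [0, 0, 0], "dr": [0, 0, 0], "jaw": 72}])

```text
clock: 12.3
position: [628.4, -137.8, 15.3]
ee_rot: [0.755, -0.656, 0.0, -0.0]
contact_force: [0.3, 0.7, -0.4]
gripper_width: 71.9
grasp_force: 0.1
```

>>> step_arm(motion=[{"slide": [0, 0, -3], "dr": [0, 0, 0], "jaw": 72}, {"slide": [0, 0, -10], "dr": [0, 0, 0], "jaw": 72}, {"slide": [0, 0, -25], "dr": [0, 0, 0], "jaw": 72}, {"slide": [0, 0, -55], "dr": [0, 0, 0], "jaw": 72}, {"slide": [0, 0, -95], "dr": [0, 0, 0], "jaw": 72}, {"slide": [0, 0, -140], "dr": [0, 0, 0], "jaw": 70}, {"slide": [0, 0, -180], "dr": [0, 0, 0], "jaw": 60}, {"slide": [0, 0, -195], "dr": [0, 0, 0], "jaw": 50}])

```text
clock: 13.3
position: [629.4, -138.1, 214.8]
ee_rot: [0.755, -0.656, 0.003, -0.002]
contact_force: [-0.1, -0.4, -0.1]
gripper_width: 49.9
grasp_force: 0.0
```

```bash
python3 - <<'E'
from h import *
import cv2
goal(0.7,-209,200)
cv2.imwrite("pics/w3.png",np.hstack([cv2.resize(optics.get_image("wrist"),(400,300)),cv2.resize(optics.get_image("top")[165:315,205:465],(400,231),interpolation=2)[:231].copy() if 0 else cv2.copyMakeBorder(cv2.resize(optics.get_image("top")[165:315,205:465],(400,231),interpolation=2),0,69,0,0,0)]))
E
```

```text
slide [60.8, 130.0, 14.1] dr [-0.05, -0.01, -0.04] F [-0.1 -0.4 -0.1] w 49.9 t 13.3
```

View pics/w3.png

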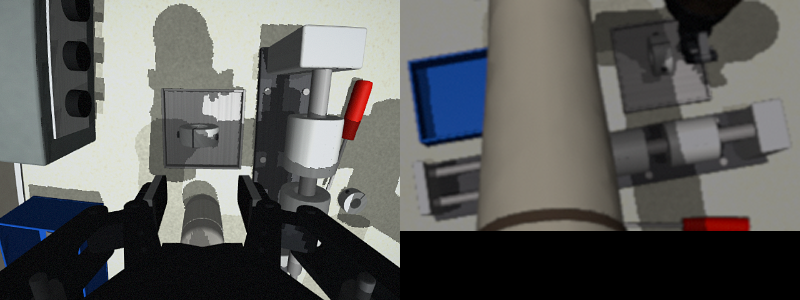

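The collar stands upright in the middle of the tray at (200,136), and both sleeves are still on the bar. Next I go astride the bar behind the rear sleeve.

>>> step_arm(motion=[{"slide": [8, 17, 0], "dr": [0, 0, 0], "jaw": 34}, {"slide": [19, 41, 0], "dr": [0, 0, 0], "jaw": 34}, {"slide": [31, 66, 2], "dr": [0, 0, 0], "jaw": 34}, {"slide": [43, 92, 4], "dr": [0, 0, 0], "jaw": 34}, {"slide": [54, 115, 6], "dr": [0, 0, 0], "jaw": 34}, {"slide": [60, 128, 10], "dr": [0, 0, 0], "jaw": 34}, {"slide": [61, 130, 12], "dr": [0, 0, 0], "jaw": 34}, {"slide": [61, 130, 12], "dr": [0, 0, 0], "jaw": 34}])

```text
clock: 14.4
position: [508.2, -216.4, 197.8]
ee_rot: [0.755, -0.656, -0.0, 0.0]
contact_force: [-0.1, -0.3, 0.2]
gripper_width: 34.1
grasp_force: 0.0
```

```bash
python3 - <<'E'
from h import *
import cv2
goal(0.7,-209,95)
cv2.imwrite("pics/w4.png",np.hstack([cv2.resize(optics.get_image("wrist"),(400,300)),cv2.resize(optics.get_image("side")[180:330,240:440],(400,300),interpolation=2)]))
E
```

```text
slide [0.2, -1.1, 102.7] dr [0.01, 0.0, -0.04] F [-0.1 -0.3  0.2] w 34.1 t 14.4
```

View pics/w4.png

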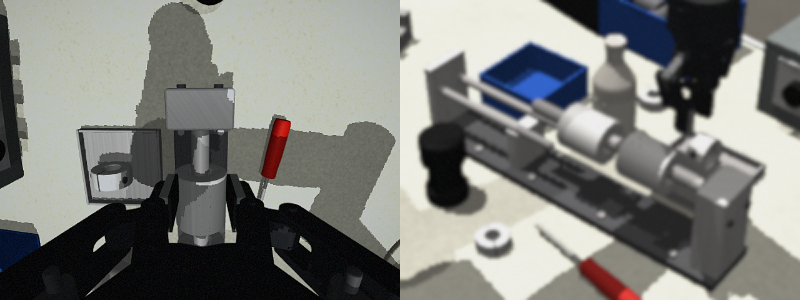

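The wrist view shows the post's front edge at (200,130), the bare bar at (201,150) and the rear sleeve's edge near (202,180). The collar is still upright in the tray at (112,178).

```bash
python3 - <<'E'
from h import *
i=optics.camera_info("wrist");s=arm.read_state();V=wristV(s)
for a,z in [((320,208),135),((323,288),139)]:
    w=np.r_[onplane(i,np.array(a,float),z,V),z]; print(R.from_quat(s["ee_rot"]).inv().apply(w-s["position"]).round(1))
E
```

```text
[29.1 -1.9 63.1]
[-21.4  -0.1  59.1]
```

>>> step_arm(motion=[{"slide": [2, -1, 12], "dr": [0, 0, 0], "jaw": 34}, {"slide": [2, -1, 32], "dr": [0, 0, 0], "jaw": 34}, {"slide": [2, -1, 52], "dr": [0, 0, 0], "jaw": 34}, {"slide": [2, -1, 70], "dr": [0, 0, 0], "jaw": 34}, {"slide": [2, -1, 85], "dr": [0, 0, 0], "jaw": 34}, {"slide": [2, -1, 96], "dr": [0, 0, 0], "jaw": 34}, {"slide": [2, -1, 103], "dr": [0, 0, 0], "jaw": 34}, {"slide": [2, -1, 103], "dr": [0, 0, 0], "jaw": 34}])

```text
clock: 15.5
position: [509.3, -218.3, 94.9]
ee_rot: [0.755, -0.656, -0.0, 0.0]
contact_force: [-0.3, -0.2, 0.2]
gripper_width: 34.1
grasp_force: 0.0
```

```bash
python3 -c "
from h import *
goal(0.7,-100,95);goal(0.7,57,95)"
```

```text
slide [-110.8, 0.4, -0.0] dr [0.0, 0.0, -0.04] F [-0.3 -0.2  0.2] w 34.1 t 15.5
slide [-267.8, 1.2, -0.0] dr [0.0, 0.0, -0.04] F [-0.3 -0.2  0.2] w 34.1 t 15.5
```

>>> step_arm(motion=[{"slide": [-4, 0, 0], "dr": [0, 0, 0], "jaw": 34}, {"slide": [-9, 0, 0], "dr": [0, 0, 0], "jaw": 34}, {"slide": [-15, 0, 0], "dr": [0, 0, 0], "jaw": 34}, {"slide": [-22, 0, 0], "dr": [0, 0, 0], "jaw": 34}, {"slide": [-29, 0, 0], "dr": [0, 0, 0], "jaw": 34}, {"slide": [-36, 0, 0], "dr": [0, 0, 0], "jaw": 34}, {"slide": [-43, 0, 0], "dr": [0, 0, 0], "jaw": 34}, {"slide": [-50, 0, 0], "dr": [0, 0, 0], "jaw": 34}])

```text
clock: 16.5
position: [502.4, -168.7, 95.4]
ee_rot: [0.755, -0.656, 0.0, 0.0]
contact_force: [-0.2, -4.3, 0.8]
gripper_width: 33.8
grasp_force: 2.0
```

>>> step_arm(motion=[{"slide": [-7, 0, 0], "dr": [0, 0, 0], "jaw": 34}, {"slide": [-14, 0, 0], "dr": [0, 0, 0], "jaw": 34}, {"slide": [-21, 0, 0], "dr": [0, 0, 0], "jaw": 34}, {"slide": [-28, 0, 0], "dr": [0, 0, 0], "jaw": 34}, {"slide": [-35, 0, 0], "dr": [0, 0, 0], "jaw": 34}, {"slide": [-42, 0, 0], "dr": [0, 0, 0], "jaw": 34}, {"slide": [-49, 0, 0], "dr": [0, 0, 0], "jaw": 34}, {"slide": [-56, 0, 0], "dr": [0, 0, 0], "jaw": 34}])

```text
clock: 17.5
position: [494.3, -112.9, 95.2]
ee_rot: [0.755, -0.656, -0.0, 0.0]
contact_force: [-0.6, -4.5, 1.6]
gripper_width: 34.1
grasp_force: 2.1
```

>>> step_arm(motion=[{"slide": [-7, 0, 0], "dr": [0, 0, 0], "jaw": 34}, {"slide": [-14, 0, 0], "dr": [0, 0, 0], "jaw": 34}, {"slide": [-21, 0, 0], "dr": [0, 0, 0], "jaw": 34}, {"slide": [-28, 0, 0], "dr": [0, 0, 0], "jaw": 34}, {"slide": [-35, 0, 0], "dr": [0, 0, 0], "jaw": 34}, {"slide": [-42, 0, 0], "dr": [0, 0, 0], "jaw": 34}, {"slide": [-49, 0, 0], "dr": [0, 0, 0], "jaw": 34}, {"slide": [-54, 0, 0], "dr": [0, 0, 0], "jaw": 34}])

```text
clock: 18.5
position: [487.0, -59.4, 95.3]
ee_rot: [0.755, -0.656, 0.0, -0.0]
contact_force: [-0.4, -5.0, 1.2]
gripper_width: 34.0
grasp_force: 2.1
```

```bash
python3 - <<'E'
from h import *
import cv2
goal(0.7,59,95)
cv2.imwrite("pics/w5.png",np.hstack([cv2.resize(optics.get_image("wrist"),(400,300)),cv2.resize(optics.get_image("side")[180:330,240:440],(400,300),interpolation=2)]))
E
```

```text
slide [-109.4, 1.4, 0.3] dr [-0.0, 0.0, -0.04] F [-0.4 -5.   1.2] w 34.0 t 18.5
```

View pics/w5.png

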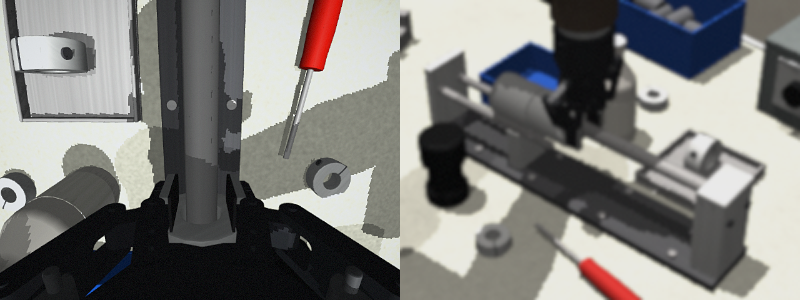

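The push goes well: the sleeves move together at about 5 N, the front one already over the rest at (515,98) in the right half. I continue.

>>> step_arm(motion=[{"slide": [-7, 0, 0], "dr": [0, 0, 0], "jaw": 34}, {"slide": [-14, 0, 0], "dr": [0, 0, 0], "jaw": 34}, {"slide": [-21, 0, 0], "dr": [0, 0, 0], "jaw": 34}, {"slide": [-28, 1, 0], "dr": [0, 0, 0], "jaw": 34}, {"slide": [-35, 1, 0], "dr": [0, 0, 0], "jaw": 34}, {"slide": [-42, 1, 0], "dr": [0, 0, 0], "jaw": 34}, {"slide": [-49, 1, 0], "dr": [0, 0, 0], "jaw": 34}, {"slide": [-55, 1, 0], "dr": [0, 0, 0], "jaw": 34}])

```text
clock: 19.6
position: [478.4, -5.1, 95.4]
ee_rot: [0.755, -0.656, 0.0, -0.0]
contact_force: [1.7, -3.7, 1.4]
gripper_width: 34.5
grasp_force: 2.1
```

>>> step_arm(motion=[{"slide": [-6, 0, 0], "dr": [0, 0, 0], "jaw": 34}, {"slide": [-12, 0, 0], "dr": [0, 0, 0], "jaw": 34}, {"slide": [-18, 0, 0], "dr": [0, 0, 0], "jaw": 34}, {"slide": [-24, 0, 0], "dr": [0, 0, 0], "jaw": 34}, {"slide": [-30, 0, 0], "dr": [0, 0, 0], "jaw": 34}, {"slide": [-36, 0, 0], "dr": [0, 0, 0], "jaw": 34}, {"slide": [-41, 0, 0], "dr": [0, 0, 0], "jaw": 34}, {"slide": [-44, 0, 0], "dr": [0, 0, 0], "jaw": 34}])

```text
clock: 20.6
position: [471.6, 38.2, 95.1]
ee_rot: [0.755, -0.656, -0.0, 0.001]
contact_force: [-0.0, -2.4, -0.9]
gripper_width: 33.9
grasp_force: 1.5
```

>>> step_arm(motion=[{"slide": [-1, 0, 0], "dr": [0, 0, 0], "jaw": 34}, {"slide": [-2, 0, 0], "dr": [0, 0, 0], "jaw": 34}, {"slide": [-3, 0, 0], "dr": [0, 0, 0], "jaw": 34}, {"slide": [-4, 0, 0], "dr": [0, 0, 0], "jaw": 34}, {"slide": [-5, 0, 0], "dr": [0, 0, 0], "jaw": 34}, {"slide": [-6, 0, 0], "dr": [0, 0, 0], "jaw": 34}, {"slide": [-7, 0, 0], "dr": [0, 0, 0], "jaw": 34}, {"slide": [-7, 0, 0], "dr": [0, 0, 0], "jaw": 34}])

```text
clock: 21.6
position: [471.1, 45.0, 95.3]
ee_rot: [0.755, -0.656, -0.0, 0.0]
contact_force: [-2.6, -3.4, -0.9]
gripper_width: 34.3
grasp_force: 1.4
```

>>> step_arm(motion=[{"slide": [-0.7, 0, 0], "dr": [0, 0, 0], "jaw": 34}, {"slide": [-1.4, 0, 0], "dr": [0, 0, 0], "jaw": 34}, {"slide": [-2.1, 0, 0], "dr": [0, 0, 0], "jaw": 34}, {"slide": [-2.8, 0, 0], "dr": [0, 0, 0], "jaw": 34}, {"slide": [-3.5, 0, 0], "dr": [0, 0, 0], "jaw": 34}, {"slide": [-4, 0, 0], "dr": [0, 0, 0], "jaw": 34}, {"slide": [-4, 0, 0], "dr": [0, 0, 0], "jaw": 34}, {"slide": [-4, 0, 0], "dr": [0, 0, 0], "jaw": 34}])

```text
clock: 22.6
position: [470.6, 47.3, 95.3]
ee_rot: [0.755, -0.655, 0.001, 0.001]
contact_force: [1.8, -11.0, -2.3]
gripper_width: 33.7
grasp_force: 5.6
```

>>> step_arm(motion=[{"slide": [-0.5, 0, 0], "dr": [0, 0, 0], "jaw": 34}, {"slide": [-1, 0, 0], "dr": [0, 0, 0], "jaw": 34}, {"slide": [-1, 0, 0], "dr": [0, 0, 0], "jaw": 34}, {"slide": [-1, 0, 0], "dr": [0, 0, 0], "jaw": 34}, {"slide": [-0.5, 0, 0], "dr": [0, 0, 0], "jaw": 34}, {"slide": [-1, 0, 0], "dr": [0, 0, 0], "jaw": 34}, {"slide": [-1.5, 0, 0], "dr": [0, 0, 0], "jaw": 34}, {"slide": [-1.5, 0, 0], "dr": [0, 0, 0], "jaw": 34}])

```text
clock: 23.6
position: [470.5, 47.4, 95.3]
ee_rot: [0.755, -0.655, 0.001, 0.002]
contact_force: [4.5, -18.6, -2.0]
gripper_width: 34.1
grasp_force: 9.3
```

```bash
python3 - <<'E'
from h import *
import cv2
goal(0.7,59,95)
cv2.imwrite("pics/w6.png",np.hstack([cv2.resize(optics.get_image("top")[165:315,205:405],(400,300),interpolation=2),cv2.resize(optics.get_image("side")[190:280,245:365],(400,300),interpolation=2)]))
E
```

```text
slide [-1.3, -0.0, 0.3] dr [0.01, -0.03, -0.03] F [  4.5 -18.6  -2. ] w 34.1 t 23.6
```

View pics/w6.png

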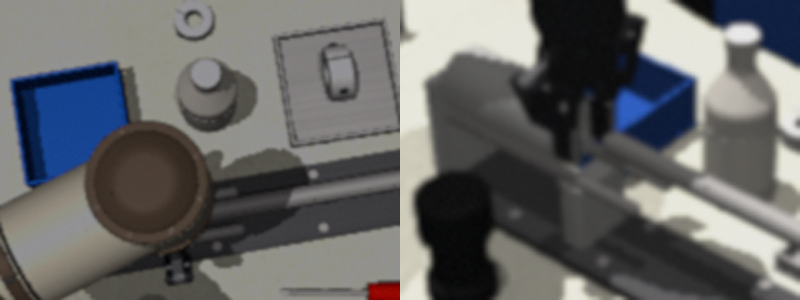

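Both sleeves are firm against the stop: 18.6 N with no further travel, and the TCP at stand y 58 where 59 was expected. I back off and rise.

>>> step_arm(motion=[{"slide": [3, 0, 0], "dr": [0, 0, 0], "jaw": 34}, {"slide": [8, 0, 0], "dr": [0, 0, 0], "jaw": 34}, {"slide": [14, 0, 0], "dr": [0, 0, 0], "jaw": 34}, {"slide": [14, 0, -15], "dr": [0, 0, 0], "jaw": 34}, {"slide": [14, 0, -45], "dr": [0, 0, 0], "jaw": 34}, {"slide": [14, 0, -85], "dr": [0, 0, 0], "jaw": 34}, {"slide": [14, 0, -115], "dr": [0, 0, 0], "jaw": 34}, {"slide": [14, 0, -125], "dr": [0, 0, 0], "jaw": 34}])

```text
clock: 24.7
position: [473.5, 37.1, 222.5]
ee_rot: [0.755, -0.656, 0.001, -0.002]
contact_force: [0.6, 0.9, -0.0]
gripper_width: 33.9
grasp_force: 0.0
```

>>> step_arm(motion=[{"slide": [30, 0, 0], "dr": [0, 0, 0], "jaw": 34}, {"slide": [80, 0, 0], "dr": [0, 0, 0], "jaw": 34}, {"slide": [130, 0, 0], "dr": [0, 0, 0], "jaw": 34}, {"slide": [180, 0, 0], "dr": [0, 0, 0], "jaw": 34}, {"slide": [220, 0, 0], "dr": [0, 0, 0], "jaw": 34}, {"slide": [240, 0, 0], "dr": [0, 0, 0], "jaw": 34}, {"slide": [245, 0, 0], "dr": [0, 0, 0], "jaw": 34}, {"slide": [245, 0, 0], "dr": [0, 0, 0], "jaw": 34}])

```text
clock: 25.7
position: [506.4, -205.8, 219.6]
ee_rot: [0.755, -0.656, -0.001, 0.0]
contact_force: [0.3, 0.2, -1.1]
gripper_width: 33.6
grasp_force: 0.0
```

```bash
python3 - <<'E'
from h import *
import cv2
goal(0.7,59,95)
cv2.imwrite("pics/w7.png",np.hstack([cv2.resize(optics.get_image("top")[165:315,205:405],(400,300),interpolation=2),cv2.resize(optics.get_image("side")[170:320,240:440],(400,300),interpolation=2)]))
E
```

```text
slide [-256.9, 0.0, 124.8] dr [0.01, 0.0, -0.04] F [ 0.3  0.2 -1.1] w 33.6 t 25.7
```

View pics/w7.png

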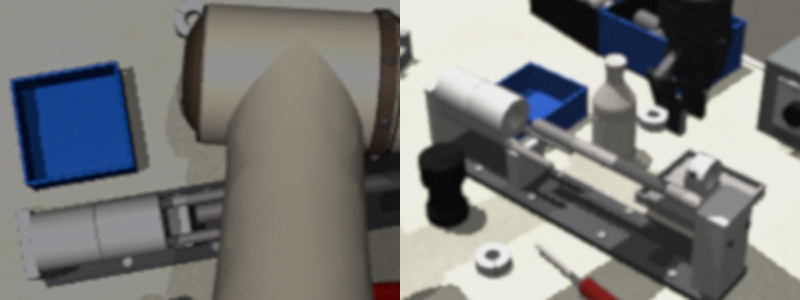

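The left half shows both sleeves lying on the rest, touching each other at (98,230) and the stop at (30,245). The right half shows the collar upright in the tray at (703,172), with the bystanders where they were. I hand in.

```bash
python3 -c "
from bench import arm
print(arm.job_done())"
```

```text
the job is handed in; nothing more can be done
None
```

The arbor is unloaded and the job handed in after about 26 s: the collar is in the tray, taken off first, and both sleeves are together against the end stop on the rest; no verdict came back.

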